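# Find the concealed catch of the balcony storage box

## Task

The grey storage box with the blue lid has a concealed catch: one of the four look-alike square pads sunk in its flat grey top panel gives way, the other three are dummies. Feel across the pads with closed fingertips to find the one that yields, press it fully home so that the lid springs up and stays up, then take the hand clear. Do not touch the lid itself, pick nothing up, and leave the things standing around the box where they are.

Things in the scene. Friction and masses are not known exactly. Their poses are not given: they have to be found in the camera images.
- locker: grey plastic storage box screwed to the shelf, 220 (x) x 300 (y) x 100 mm tall, turned up to 20 degrees either way. Origin: centre of its underside; x points away from the robot at zero turn, z up. The near part of its top, x -110 to -10 mm, is the flat level panel with the pads, z = 100 mm; the far part is the blue lid.
- panel (a point): point in the box's top panel plane, midway along the row of pads (box x -60, y 0, z 100 mm), axes as the box. Four 50 mm square openings lie centred at x = 0, y = -96, -32, 32, 96 mm from here. Each holds a 46 mm square pad, its top 2 mm below the panel. Three are rigid dummies; one, looking the same and in a different place each start, is the catch.
- catch (a joint): how far the catch pad (one of the four, unknown which) is pushed in, straight down: 0 m at the start, 0.006 m fully home, when its top lies 8 mm below the panel (z = 92 mm of the box). Pressed slowly it yields at about 3 N at first and 5 N near home (damped: some 1 N more per 10 mm/s), and does not spring back: it stays where it is left.
- lid (a joint): opening angle of the blue lid, worked by the catch: 0 rad shut, about 0.55 rad with the catch fully home, in proportion in between. The lid stays at that angle when the finger leaves the catch.
- lid_hinged_edge (a point): on the blue lid plate, 114 (x) x 298 (y) x 8 mm, level with the panel when shut. Hinged along its edge next to the panel (5 mm beyond it); its far edge rises by about 60 mm. This point: middle of the hinged edge, underside; x towards the far edge. Not to be touched.
- pail: empty blue plastic pail, round, 190 mm diameter at the rim, 190 mm tall, standing to the left of the box. Origin: centre of its underside. To be left alone.
- planter: white ceramic planter with a green plant, 140 mm diameter, 110 mm tall (plant to 210 mm), standing right of and beyond the box. Origin: centre of its underside. To be left alone.
- crate: open slatted wooden crate of clothes pegs, 160 x 220 x 90 mm, standing to the right of the box. Origin: centre of its underside. To be left alone.
- fork: green plastic hand fork, 245 mm long, 66 mm wide, 26 mm tall, lying on the shelf in front of the box. Origin: under its middle, x along the fork towards the tines. To be left alone.
- clip: orange spring clip, 80 x 24 x 27 mm, lying on the shelf at the right end of the box. Origin: under its middle, x along its length. To be left alone.
- bottle: white bottle with green cap, 64 mm diameter, 190 mm tall, standing left of and beyond the box. Origin: centre of its underside. To be left alone.

How it is judged:
At the end, for the whole second after the job is handed in: the catch pad is in by more than 5 mm of its 6 mm, and the lid stands open at more than 0.45 rad (of about 0.55) and at rest (value of joint catch above 0.005 m and value of joint lid above 0.45 rad and velocity of joint lid between -0.05 and 0.05 rad/s); the robot touches nothing.
It fails at once if the lid was touched (more than 1 N from the hand or arm) (contact force between any of the fingers, the arm and lid above 1 N).
It fails at once if a thing standing around the box was lifted or moved by more than 30 mm (distance of any of pail, planter, crate, fork, clip, bottle from where it was at the start of the episode above 0.03 m).
It also fails if it takes over 48 s, if anything falls off the work surface, if the arm or the gripper's body presses on something with over 40 N, if the wrist force passes 120 N, or if a joint passes its speed limit or range.

## Robot

A 7-joint arm with a two-finger parallel gripper is mounted at the origin on the work surface. World frame = base frame: x ahead of the robot, y to its left, z up, the work surface at z = 0. Lengths are in m, angles in rad, forces in N, time in s.
With the tool pointing down it reaches from about 0.425 to 0.875 m from the base axis. Payload 4.7 kg.
Tool frame: the origin (TCP) lies on the centre line of the jaws, within the pads' length; the fingertips stand 22 mm ahead of it and the grasp point (between the pads) lies 3 mm ahead of it (ctrl.tcp_to_tips is the z of the fingertips in the tool frame, in m); z points along the fingers, y is the direction in which the jaws open and shut (so a half turn about z gives the same grasp; the last joint's range is limited). The gripper opens to 87 mm and grips with 3 to 60 N. Pads are 19 mm wide; open, the fingers measure 117 mm over their backs; the gripper's body (75 mm by 190 mm) begins 51 mm behind the grasp point.
Start: joints at [1.151, 0.321, -0.07, 1.45, 0.023, 1.371, -0.057], TCP at [0.273, -0.59, 0.245] pointing down, gripper open.
Joint ranges: [-2.86, 2.86], [-0.3, 2.09], [-1.38, 1.24], [0.06, 2.45], [-1.56, 4.7], [0.09, 2.05], [-2.69, 2.69]. Speed limits (rad/s): [2.57, 2.57, 3.14, 3.14, 3.14, 3.14, 3.14].

## Interface

Orientations are given as a rotation vector (axis times angle).
In Python, from bench import ctrl, cams gives the robot as it stands.
- The arm moves only by the tool move_arm, never from a script. Its argument "deltas" is a list of rows, each an object with "linear": the shift along the tool's x, y, z as a fraction of full scale, a list of three; "turn": the turn, a rotation vector about the tool's x, y, z as a fraction of full scale, a list of three; "claw": the closure, from 0 (fully open) to 1 (shut). In form: [{"linear": [tx, ty, tz], "turn": [wx, wy, wz], "claw": claw}, ...]. A call has 1 to 20 rows; each row shifts and turns the commanded pose from where the row before left it, along the tool's axes as they then stand; what a row does not reach is not made up. Full scale, the value 1, is 0.03 m for a shift and 4 degrees for a turn. A row lasts 1/12 s, in which the tool goes at most 41.7 mm and 7.16 degrees, less where a joint would pass 70% of its speed; a pose out of reach is approached as far as the arm can. A call with a number of a shift or a turn outside -1 to 1 is refused whole. A call with a gripper value outside its range is refused whole. The fingers move at their own pace and stop on an object; "grip_force" is the grip in N (left out, the last holds). Time passes only in rows, so rows that do not move let the fingers close. It gives the time, the measured TCP pose, the force and the opening at its end, in the units of the state.
- ctrl.get_state(): the state, without advancing time (a new reading comes with each control period).
- cams.get_image(name): name is "scene" or "top" or "wrist"; returns a dict with "image" (420x560x3 uint8, red, green, blue), "K" (3x3 intrinsics, pixels), "world_from_camera" (4x4, takes a point from camera to world coordinates); the wrist camera has in their place "tool_from_camera" (4x4, takes a point from camera to tool coordinates, whose origin is the TCP and whose axes are the flange's). Camera axes: x right, y down, z forward; pixel columns grow to the right and rows downward; lengths in m; the calibration is good to about 2 mm. A picture is of the moment at which its call begins: read the wrist's pose just before it. There is no depth.
- ctrl.close_job(): hands the job in, once; it reports no verdict.
The state is a dict: "time": time; "joint_positions": joint angles; "qd": joint speeds; "joint_torque": joint torques, N m; "position": TCP position; "tool_rot": TCP orientation; "ft_force": force on the tool from outside, world axes, zero at the start; "torque": the same for the moment, N m; "grip_width": opening from 0.0 (shut) to 1.0 (fully open).
Only numpy, scipy, OpenCV 4.12 (cv2) and the standard library are available. Lean on these libraries where they do the work, as an engineer would, in place of code of your own. Each camera call takes 0.05 s, during which the arm holds its last target. There are 200 camera calls.

## Working session

There is one attempt and no reset: what is moved stays moved. The work goes in short steps, Python scripts to look and compute and a tool call to move; the robot and the scene stay as the last step left them, time stands still between calls to the robot, and variables do not carry over. Pictures are saved under pics/ and viewed, about 8 in all and at most 12, crops included, and the job is handed in when it is done.

Besides the shell and the picture viewer there is one more tool, called after ">>>" as name(argument=value, ...), one argument or row to a line, values as JSON. move_arm: Moves the arm, as the interface text tells. Shift numbers are shares of 0.03 m and turn numbers shares of 4 degrees, none past 1 either way. Its arguments: {"type":"object","properties":{"deltas":{"type":"array"},"grip_force":{"type":"number"}},"required":["deltas"]}

```bash
mkdir -p pics
cat > h.py <<'E'
import numpy as np, cv2
from bench import ctrl, cams
from scipy.spatial.transform import Rotation as R
def ray(im,uv,z):
    T=np.array(im["world_from_camera"]);K=np.array(im["K"])
    d=T[:3,:3]@np.linalg.inv(K)@np.array([uv[0],uv[1],1.]);o=T[:3,3]
    return o+d*(z-o[2])/d[2]
def save(im,n): cv2.imwrite("pics/"+n+".png",cv2.cvtColor(im["image"],cv2.COLOR_RGB2BGR))
E
python3 - <<'E'
from h import *
t=cams.get_image("top");s=cams.get_image("scene")
a=np.hstack([t["image"],s["image"]])
for n,i in(("top",t),("scene",s)): save(i,n)
np.savez("top.npz",**t);np.savez("scene.npz",**s)
print(np.round(t["world_from_camera"],3),t["K"])
S=ctrl.get_state();print(S["position"],S["tool_rot"],R.from_rotvec(S["tool_rot"]).as_matrix().round(3),ctrl.tcp_to_tips,S["time"])
E
```

```text
[[ 0.014 -0.999  0.03   0.502]
 [-1.    -0.014  0.003 -0.027]
 [-0.002 -0.03  -1.     1.361]
 [ 0.     0.     0.     1.   ]] [[422.33943098   0.         280.51115954]
 [  0.         422.33943098 217.63208899]
 [  0.           0.           1.        ]]
[ 0.27300746 -0.58938876  0.24357185] [-3.06631909e+00 -6.75877626e-01  6.82208390e-04] [[ 0.907  0.42  -0.001]
 [ 0.42  -0.907  0.002]
 [-0.    -0.002 -1.   ]] 0.022 0.1
```

View pics/top.png

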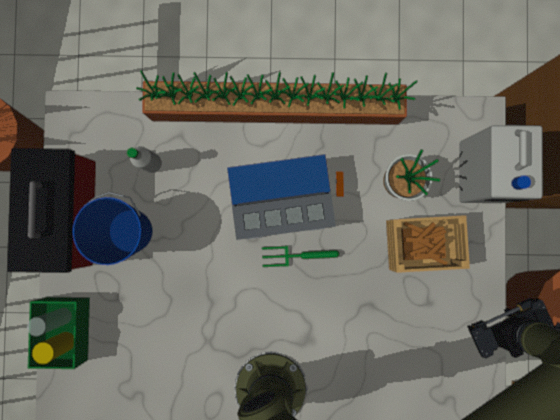

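View pics/scene.png

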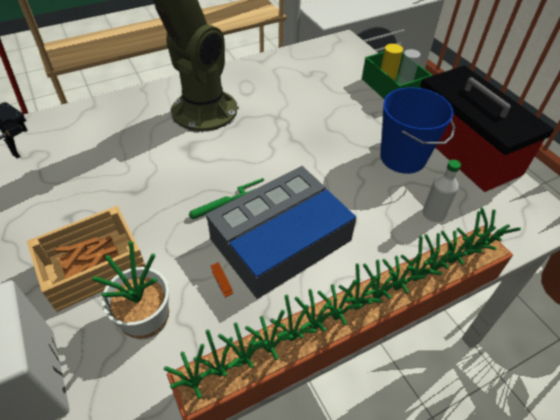

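The top view shows the pads at about (252,220), (273,217), (294,215) and (316,212), with the lid beyond them, the fork at (300,255) and the clip at (340,184). The scene view agrees. Next I'll segment the pads and the lid.

Run:
```python
from h import *
t=dict(np.load("top.npz"));s=dict(np.load("scene.npz"))
def pads(im,box,lo,amin,amax):
    x0,y0,x1,y1=box
    g=cv2.cvtColor(im["image"],cv2.COLOR_RGB2GRAY)[y0:y1,x0:x1]
    hsv=cv2.cvtColor(im["image"],cv2.COLOR_RGB2HSV)[y0:y1,x0:x1]
    m=((g>lo)&(hsv[...,1]<70)).astype(np.uint8)
    n,_,st,c=cv2.connectedComponentsWithStats(m)
    return [(c[i]+[x0,y0],st[i,4]) for i in range(1,n) if amin<st[i,4]<amax]
for nm,im,box in(("top",t,(238,200,330,232)),("scene",s,(215,170,320,235))):
  for lo in(110,130,150):
    r=pads(im,box,lo,60,500)
    print(nm,lo,[(c.round(1).tolist(),int(a),ray(im,c,.098)[:2].round(4).tolist()) for c,a in r])
hsv=cv2.cvtColor(t["image"],cv2.COLOR_RGB2HSV)
m=cv2.inRange(hsv,(100,120,40),(125,255,255));m[:, :220]=0;m[:,340:]=0
c=max(cv2.findContours(m,0,2)[0],key=cv2.contourArea)
print([ray(t,p,.1)[:2].round(3).tolist() for p in cv2.boxPoints(cv2.minAreaRect(c))])
```

```text
top 110 [([316.5, 210.2], 75, [0.5642, -0.1309]), ([294.4, 214.7], 109, [0.5498, -0.0649]), ([272.7, 217.1], 110, [0.5416, -0.0001]), ([251.8, 220.2], 107, [0.5315, 0.0623]), ([317.8, 230.1], 74, [0.5047, -0.1356])]
top 130 []
top 150 []
scene 110 [([314.6, 173.9], 97, [0.518, 0.1227]), ([297.1, 185.0], 226, [0.5329, 0.0612]), ([277.0, 195.5], 240, [0.5422, -0.0026]), ([256.4, 206.5], 256, [0.5521, -0.0657]), ([234.8, 217.7], 273, [0.5613, -0.1283])]
scene 130 [([314.9, 173.7], 86, [0.5174, 0.1239]), ([297.2, 184.9], 191, [0.5326, 0.0617]), ([277.1, 195.4], 202, [0.5421, -0.0023]), ([256.4, 206.5], 214, [0.5521, -0.0656]), ([234.9, 217.6], 234, [0.5609, -0.128])]
scene 150 [([315.1, 173.6], 81, [0.5173, 0.1245])]
[[0.689, 0.138], [0.732, -0.154], [0.62, -0.17], [0.578, 0.122]]
```

Both views agree to about 2 mm. The pads are at (.561,-.128), (.551,-.066), (.542,-.002) and (.532,.062), with 64 mm spacing as specified. Yaw is about 8.6°, and the hinge edge is 55 mm beyond the pad row, as it should be. I'll move over the rightmost pad with closed fingers, then turn the jaws along the row.

>>> move_arm(
  deltas=[
    {"linear": [0.76,-0.495,0],"turn": [0,0,0],"claw": 1},
    {"linear": [0.76,-0.495,0],"turn": [0,0,0],"claw": 1},
    {"linear": [0.76,-0.495,0],"turn": [0,0,0],"claw": 1},
    {"linear": [0.76,-0.495,0],"turn": [0,0,0],"claw": 1},
    {"linear": [0.76,-0.495,0],"turn": [0,0,0],"claw": 1},
    {"linear": [0.76,-0.495,0],"turn": [0,0,0],"claw": 1},
    {"linear": [0.76,-0.495,0],"turn": [0,0,0],"claw": 1},
    {"linear": [0.76,-0.495,0],"turn": [0,0,0],"claw": 1},
    {"linear": [0.76,-0.495,0],"turn": [0,0,0],"claw": 1},
    {"linear": [0.76,-0.495,0],"turn": [0,0,0],"claw": 1},
    {"linear": [0.76,-0.495,0],"turn": [0,0,0],"claw": 1},
    {"linear": [0.76,-0.495,0],"turn": [0,0,0],"claw": 1},
    {"linear": [0.76,-0.495,0],"turn": [0,0,0],"claw": 1},
    {"linear": [0.76,-0.495,0],"turn": [0,0,0],"claw": 1},
    {"linear": [0.76,-0.495,0],"turn": [0,0,0],"claw": 1},
    {"linear": [0.76,-0.495,0],"turn": [0,0,0],"claw": 1},
    {"linear": [0.76,-0.495,0],"turn": [0,0,0],"claw": 1},
    {"linear": [0.76,-0.495,0],"turn": [0,0,0],"claw": 1},
    {"linear": [0.76,-0.495,0],"turn": [0,0,0],"claw": 1},
    {"linear": [0.76,-0.495,0],"turn": [0,0,0],"claw": 1},
  ],
  grip_force=10,
)

```text
time: 1.77
position: [0.5624, -0.1275, 0.2441]
tool_rot: [-3.068, -0.676, 0.001]
ft_force: [-0.1, 0.5, -0.6]
grip_width: 0.006
```

>>> move_arm(
  deltas=[
    {"linear": [0,0,0.4],"turn": [0,0,1],"claw": 1},
    {"linear": [0,0,0.4],"turn": [0,0,1],"claw": 1},
    {"linear": [0,0,0.4],"turn": [0,0,1],"claw": 1},
    {"linear": [0,0,0.4],"turn": [0,0,1],"claw": 1},
    {"linear": [0,0,0],"turn": [0,0,0],"claw": 1},
    {"linear": [0,0,0],"turn": [0,0,0],"claw": 1},
  ],
)

```text
time: 2.27
position: [0.5614, -0.1285, 0.1957]
tool_rot: [-3.131, -0.246, 0.003]
ft_force: [-0.4, 0.6, -0.3]
grip_width: 0.004
```

```bash
cat > st.py <<'E'
from h import *
P=dict(A=(.561,-.128),B=(.551,-.0655),C=(.542,-.0015),D=(.532,.062))
S=ctrl.get_state();M=R.from_rotvec(S["tool_rot"]).as_matrix();p=np.array(S["position"])
print("t",S["time"],"p",p.round(4),"F",np.round(S["ft_force"],2),"grip",S["grip_width"],"tips z",(p+M[:,2]*.022)[2].round(4))
print(M.round(3).tolist())
for k,v in P.items(): print(k,(M.T@(np.array([*v,.12])-p)/.03).round(3), "units to tips z .098")
E
python3 st.py; python3 -c "
from h import *
save(cams.get_image('wrist'),'w1')"
```

```text
t 2.2667 p [ 0.5614 -0.1285  0.1957] F [-0.44  0.56 -0.3 ] grip 0.0040527494628969755 tips z 0.1737
[[0.988, 0.156, -0.002], [0.156, -0.988, 0.001], [-0.002, -0.001, -1.0]]
A [-0.007 -0.018  2.525] units to tips z .098
B [-0.011 -2.128  2.526] units to tips z .098
C [ 0.025 -4.282  2.528] units to tips z .098
D [ 0.026 -6.425  2.53 ] units to tips z .098
```

View pics/w1.png

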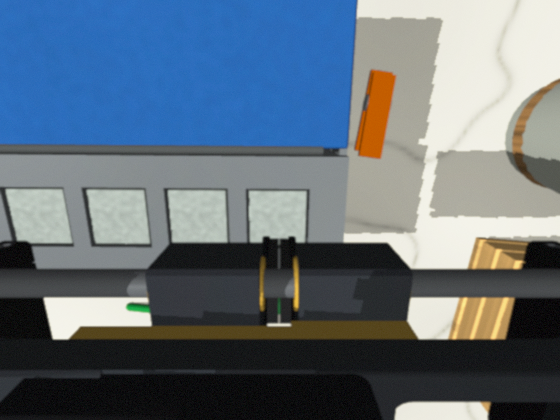

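The wrist view shows the rightmost pad at (278,216), centred on the fingers at column 280, with the row level in the image, so the alignment is good. I'll descend to feel pad A.

>>> move_arm(
  deltas=[
    {"linear": [0,0,0.75],"turn": [0,0,0],"claw": 1},
    {"linear": [0,0,0.75],"turn": [0,0,0],"claw": 1},
    {"linear": [0,0,0.6],"turn": [0,0,0],"claw": 1},
    {"linear": [0,0,0.2],"turn": [0,0,0],"claw": 1},
    {"linear": [0,0,0.05],"turn": [0,0,0],"claw": 1},
    {"linear": [0,0,0.05],"turn": [0,0,0],"claw": 1},
    {"linear": [0,0,0.05],"turn": [0,0,0],"claw": 1},
    {"linear": [0,0,0],"turn": [0,0,0],"claw": 1},
  ],
)

```text
time: 2.98
position: [0.5629, -0.1288, 0.1242]
tool_rot: [3.131, 0.243, 0.003]
ft_force: [-0.7, 1.2, 1.2]
grip_width: 0.005
```

>>> move_arm(
  deltas=[
    {"linear": [0,0,0.04],"turn": [0,0,0],"claw": 1},
    {"linear": [0,0,0.03],"turn": [0,0,0],"claw": 1},
    {"linear": [0,0,0],"turn": [0,0,0],"claw": 1},
  ],
)

```text
time: 3.23
position: [0.5622, -0.1287, 0.1212]
tool_rot: [3.132, 0.243, 0.0]
ft_force: [0.2, -0.1, 0.6]
grip_width: 0.001
```

>>> move_arm(
  deltas=[
    {"linear": [0,0,0.03],"turn": [0,0,0],"claw": 1},
    {"linear": [0,0,0.03],"turn": [0,0,0],"claw": 1},
    {"linear": [0,0,0],"turn": [0,0,0],"claw": 1},
  ],
)

```text
time: 3.48
position: [0.5624, -0.1287, 0.1205]
tool_rot: [3.132, 0.243, 0.001]
ft_force: [-2.4, 1.1, 7.3]
grip_width: 0.005
```

>>> move_arm(
  deltas=[
    {"linear": [0,0,0.03],"turn": [0,0,0],"claw": 1},
    {"linear": [0,0,0],"turn": [0,0,0],"claw": 1},
  ],
)

```text
time: 3.65
position: [0.5624, -0.1287, 0.1204]
tool_rot: [3.131, 0.242, 0.001]
ft_force: [-4.3, -0.1, 11.0]
grip_width: 0.007
```

>>> move_arm(
  deltas=[
    {"linear": [0,0,0.03],"turn": [0,0,0],"claw": 1},
    {"linear": [0,0,0],"turn": [0,0,0],"claw": 1},
  ],
)

```text
time: 3.82
position: [0.5624, -0.1287, 0.1204]
tool_rot: [3.131, 0.242, 0.001]
ft_force: [-6.1, 0.5, 16.1]
grip_width: 0.007
```

Pad A is rigid: 16 N at tips z .098 with no yield. Next is pad B.

>>> move_arm(
  deltas=[
    {"linear": [0,0,-0.4],"turn": [0,0,0],"claw": 1},
    {"linear": [0,0,-0.2],"turn": [0,0,0],"claw": 1},
    {"linear": [-0.01,-0.7,0],"turn": [0,0,0],"claw": 1},
    {"linear": [-0.01,-0.7,0],"turn": [0,0,0],"claw": 1},
    {"linear": [-0.01,-0.7,0],"turn": [0,0,0],"claw": 1},
    {"linear": [0,0,0.2],"turn": [0,0,0],"claw": 1},
    {"linear": [0,0,0.15],"turn": [0,0,0],"claw": 1},
    {"linear": [0,0,0.08],"turn": [0,0,0],"claw": 1},
    {"linear": [0,0,0],"turn": [0,0,0],"claw": 1},
  ],
)

```text
time: 4.57
position: [0.551, -0.0679, 0.1215]
tool_rot: [3.132, 0.24, -0.002]
ft_force: [0.3, -0.2, -0.9]
grip_width: 0.006
```

>>> move_arm(
  deltas=[
    {"linear": [0,0,0.03],"turn": [0,0,0],"claw": 1},
    {"linear": [0,0,0.03],"turn": [0,0,0],"claw": 1},
    {"linear": [0,0,0.03],"turn": [0,0,0],"claw": 1},
    {"linear": [0,0,0],"turn": [0,0,0],"claw": 1},
    {"linear": [0,0,0],"turn": [0,0,0],"claw": 1},
  ],
)

```text
time: 4.98
position: [0.5518, -0.0671, 0.1199]
tool_rot: [3.132, 0.242, 0.001]
ft_force: [0.8, -1.5, 0.7]
grip_width: 0.003
```

>>> move_arm(
  deltas=[
    {"linear": [0,0,0.03],"turn": [0,0,0],"claw": 1},
    {"linear": [0,0,0.03],"turn": [0,0,0],"claw": 1},
    {"linear": [0,0,0],"turn": [0,0,0],"claw": 1},
    {"linear": [0,0,0],"turn": [0,0,0],"claw": 1},
  ],
)

```text
time: 5.32
position: [0.5518, -0.067, 0.1182]
tool_rot: [3.132, 0.242, 0.001]
ft_force: [-0.7, -2.9, 2.7]
grip_width: 0.006
```

Pad B gives way: the tips are 2 mm below the pad's rest height at only 2.7 N. I'll press it home slowly.

>>> move_arm(
  deltas=[
    {"linear": [0,0,0.03],"turn": [0,0,0],"claw": 1},
    {"linear": [0,0,0.03],"turn": [0,0,0],"claw": 1},
    {"linear": [0,0,0.03],"turn": [0,0,0],"claw": 1},
    {"linear": [0,0,0.03],"turn": [0,0,0],"claw": 1},
    {"linear": [0,0,0],"turn": [0,0,0],"claw": 1},
    {"linear": [0,0,0],"turn": [0,0,0],"claw": 1},
  ],
)

```text
time: 5.82
position: [0.5517, -0.067, 0.1144]
tool_rot: [3.132, 0.242, 0.001]
ft_force: [0.1, -2.5, 4.1]
grip_width: 0.008
```

>>> move_arm(
  deltas=[
    {"linear": [0,0,0.03],"turn": [0,0,0],"claw": 1},
    {"linear": [0,0,0.03],"turn": [0,0,0],"claw": 1},
    {"linear": [0,0,0],"turn": [0,0,0],"claw": 1},
    {"linear": [0,0,0],"turn": [0,0,0],"claw": 1},
    {"linear": [0,0,0],"turn": [0,0,0],"claw": 1},
  ],
)

```text
time: 6.23
position: [0.5518, -0.067, 0.1143]
tool_rot: [3.131, 0.242, 0.001]
ft_force: [-4.3, -3.4, 14.8]
grip_width: 0.007
```

>>> move_arm(
  deltas=[
    {"linear": [0,0,0.03],"turn": [0,0,0],"claw": 1},
    {"linear": [0,0,0.03],"turn": [0,0,0],"claw": 1},
    {"linear": [0,0,0],"turn": [0,0,0],"claw": 1},
    {"linear": [0,0,0],"turn": [0,0,0],"claw": 1},
    {"linear": [0,0,0],"turn": [0,0,0],"claw": 1},
  ],
)

```text
time: 6.65
position: [0.5519, -0.067, 0.1142]
tool_rot: [3.13, 0.242, 0.001]
ft_force: [-8.7, -3.1, 23.6]
grip_width: 0.006
```

It has hit a hard stop after about 6 mm of travel, at 24 N. I'll retract straight up and check.

>>> move_arm(
  deltas=[
    {"linear": [0,0,-0.2],"turn": [0,0,0],"claw": 1},
    {"linear": [0,0,-0.4],"turn": [0,0,0],"claw": 1},
    {"linear": [0,0,-0.8],"turn": [0,0,0],"claw": 1},
    {"linear": [0,0,-0.8],"turn": [0,0,0],"claw": 1},
    {"linear": [0,0,-0.8],"turn": [0,0,0],"claw": 1},
    {"linear": [-0.3,0,-0.8],"turn": [0,0,0],"claw": 1},
    {"linear": [-0.5,0,-0.8],"turn": [0,0,0],"claw": 1},
    {"linear": [-0.5,0,-0.4],"turn": [0,0,0],"claw": 1},
    {"linear": [0,0,0],"turn": [0,0,0],"claw": 1},
    {"linear": [0,0,0],"turn": [0,0,0],"claw": 1},
    {"linear": [0,0,0],"turn": [0,0,0],"claw": 1},
    {"linear": [0,0,0],"turn": [0,0,0],"claw": 1},
  ],
)

```text
time: 7.65
position: [0.5128, -0.072, 0.2592]
tool_rot: [-3.131, -0.244, 0.003]
ft_force: [0.1, -0.4, -0.5]
grip_width: 0.005
```

```bash
python3 st.py; python3 -c "
from h import *
save(cams.get_image('scene'),'s2')"
```

```text
t 7.65 p [ 0.5128 -0.072   0.2592] F [ 0.12 -0.38 -0.53] grip 0.004715828124415365 tips z 0.2372
[[0.988, 0.155, -0.002], [0.155, -0.988, 0.001], [-0.002, -0.001, -1.0]]
A [1.306 2.1   4.636] units to tips z .098
B [ 1.299 -0.009  4.639] units to tips z .098
C [ 1.333 -2.163  4.642] units to tips z .098
D [ 1.331 -4.306  4.645] units to tips z .098
```

View pics/s2.png

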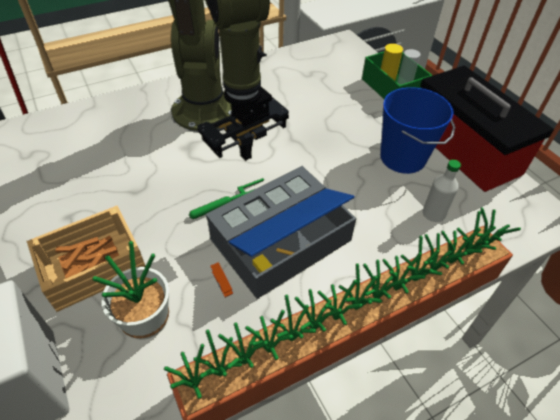

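The scene view shows the blue lid raised from (232,240) to (352,195), with the box interior visible. The hand is clear at about (245,130), and every object is where it was. I'm handing in.

```bash
python3 -c "
from h import *
print(ctrl.close_job())"
```

```text
the job is handed in; nothing more can be done
None
```

I found the catch, pressed it home, and the lid is standing open. I handed the job in after about 7.7 s of robot time.

- **Finding it:** I felt the pads with closed fingertips, starting from the right. The rightmost pad was rigid, holding 16 N with no yield. The second from the right gave way at about 3 N, so I did not need to try the other two.
- **Pressing it:** I pushed that pad about 6 mm to a hard stop, with tips at z ≈ 0.092 m and force rising to 24 N. I then lifted the hand straight up and back.
- **Last checks:** The final picture shows the lid raised. The hand is clear, with tips at z 0.237 m and wrist force about 0.7 N, which is sensor noise. By eye, the surrounding objects have not moved.
- **Not measured:** I did not measure the lid angle. That it is fully open rests on the hard stop at 6 mm and the picture. No checks failed or disagreed.

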